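# Open the goldsmith's scrap chest with its lever

### The job

Open the heavy steel lid of the goldsmith's scrap chest: first slide the loupe that stands on the lid across onto the chest's fixed top beside it, wholly off the lid, upright and without lifting it; then, with the fingertips, press the lever's red paddle all the way down onto its rubber stop, and finish while still holding it down so that the lid stays raised. Pick nothing up, do not touch the lid itself, keep the lever in its cradle, and leave everything else where it is.

Things in the scene. Friction and masses are not known exactly. Their poses are not given: they have to be found in the camera images.
- chest: Fixed grey chest with lever stand. Origin on the bench below the middle of the lid's free edge (lid_edge); z up, x towards the fixed top (away from the robot, within 0.3 rad), y towards the hinge; the lever lies along -y at x = 0. Chest: x -65 to 195, y 0 to 140, height 100 mm. Bright steel lid: x -55 to 55, y 2 to 112 mm, flush with the chest's top (z = 100).
- fixed_top (a point): Middle of the chest's fixed grey top, at chest x 123, y 70, z 100 mm. The fixed top spans x 57 to 189, y 6 to 134 mm, level with the lid across a 2 mm gap. A brass rim 6 mm wide, 8 mm high runs round its three outer sides, none on the lid side nor round the lid.
- stop (a point): Top of the black rubber stop post (20 mm across) under the paddle, at chest x 0, y -260, z about 47 mm, on the stand's base plate (90 mm wide, 8 mm thick, chest y -285 to 0).
- lid (a joint): Lid hinge, rad: 0 shut, grows as the free edge rises; about 0.39 with the lever on its stop. The lid is about 2.2 kg of steel and falls shut when the lever is let go. Its 50 mm wide tongue sticks out 38 mm beyond the free edge over the lever's short end, which lifts it from below.
- lid_edge (a point): Middle of the lid's free edge, on its upper face, at chest x 0, y 2, z 100 mm when shut.
- lever: Loose cranked lever of 14 mm round steel bar, its 12 mm cross pin resting in V notches of two blue cheeks; nothing else fastens it. Origin on the pin's axis; axes as the chest's at rest. Short end (66 mm, towards chest +y) lies under the lid's tongue; long end slopes up at 0.40 rad to the red paddle. Pressed fully it turns 0.72 rad about x.
- cradle (a point): Point on the stand where the lever's pin axis sits: chest x 0, y -84, z 110 mm.
- paddle (a point): Centre of the top face of the red paddle (46 mm wide, 60 long, 8 thick), 190 mm from the pin. At rest: chest y -257, z 187 mm, sloping 0.40 rad down to the pin. Level: y -274. On the stop: y about -266, z about 54 mm, sloping 0.32 rad the other way. Takes about 2 to 8 N, then meets the hard stop.
- loupe: Stand loupe: black barrel 46 mm across and 34 mm tall with a 40 mm silver top ring, 44 mm tall in all, 90 g; origin at the centre of its underside. It stands upright on the lid at the start.
- pot: small amber glass pot with a white lid, 28 mm across, 34 mm tall, standing on the fixed top near its far left corner; leave it alone. Origin at the middle of its underside.
- graver_a: engraving tool with a turned light-wood handle, about 125 mm long, 33 mm high, lying on the bench on the robot side of the lever; leave it alone. Origin at the middle of its underside.
- graver_b: a second engraving tool of the same kind, further to the right; leave it alone. Origin at the middle of its underside.
- doming_block: brass doming block, 45 mm cube with round hollows, on the bench beyond the lever; leave it alone. Origin at the middle of its underside.
- ring_stick: upright tapered steel ring stick on a round 80 mm foot, 192 mm tall, on the left; leave it alone. Origin at the middle of its underside.
- wax_tin: flat round aluminium tin, 64 mm across, 20 mm high, on the right; leave it alone. Origin at the middle of its underside.

How it is judged:
By the outcome, as a careful person would: the job done as asked, in the order asked, and still so for the second after the job is handed in, while the arm keeps its last pose, push and grip.
It also fails if it takes over 48 s, if anything falls off the work surface, if the arm or the gripper's body presses on something with over 40 N, if the wrist force passes 120 N, or if a joint passes its speed limit or range.

### The arm

A 7-joint arm with a two-finger parallel gripper is mounted at the origin on the work surface. World frame = base frame: x ahead of the robot, y to its left, z up, the work surface at z = 0. Lengths are in m, angles in rad, forces in N, time in s.
With the tool pointing down it reaches from about 0.4 to 0.9 m from the base axis. Payload 5.5 kg.
Tool frame: the origin (TCP) lies between the finger pads; the fingertips stand 25 mm ahead of it and the grasp point (between the pads) lies 6 mm ahead of it; x points along the fingers, y is the direction in which the jaws open and shut, and the axes are right-handed (so a half turn about x gives the same grasp; the last joint's range is limited). The gripper opens to 92 mm and grips with 3 to 60 N. Pads are 19 mm wide; open, the fingers measure 130 mm over their backs; the gripper's body (75 mm by 190 mm) begins 47 mm behind the grasp point.
Start: joints at [-0.839, 0.501, -0.427, 1.55, 0.221, 1.138, -0.21], TCP at [0.294, 0.58, 0.252] pointing down, gripper open.
Joint ranges: [-2.88, 2.88], [-0.31, 2.03], [-1.54, 1.56], [0.2, 2.42], [-1.41, 4.55], [0.19, 2.02], [-2.57, 2.57]. Speed limits (rad/s): [2.57, 2.57, 3.14, 3.14, 3.14, 3.14, 3.14].

### API

Orientations are given as a rotation vector (axis times angle).
In Python, from rig import state, camera, camera_model, finish_job gives the robot as it stands.
- The arm moves only by the shell command python3 -m crank 'ROWS' [FORCE]. ROWS is JSON, a list of rows, each an object with "slide": the shift along the world's x, y, z in cm, a list of three; "turn": the turn, a rotation vector about the world's x, y, z in rad, a list of three; "fingers": the closure, from 0 (fully open) to 1 (shut). A call has 1 to 12 rows; each row is the pose to reach, as a shift and turn from the pose commanded when the call began; what a row does not reach only later rows make up. A row lasts 1/12 s, in which the tool goes at most 41.7 mm and 7.16 degrees, less where a joint would pass 70% of its speed; a pose out of reach is approached as far as the arm can. A call with a gripper value outside its range is refused whole. The fingers move at their own pace and stop on an object; FORCE is the grip in N (left out, the last holds). Time passes only in rows, so rows that repeat a pose let the fingers close. It gives the time, the measured TCP pose, the force and the opening at its end, in the units of the state.
- state(): the state, without advancing time (a new reading comes with each control period).
- camera(name): name is "scene" or "top"; returns (picture, depth): 480x640x3 uint8, red, green, blue; 480x640 float32, m along the optical axis (not along the pixel's ray), 0 where there is no reading.
- camera_model(name): a dict with "mtx" (3x3 intrinsics, pixels), "k1" (the pictures are not rectified: a ray, as slopes to the right and down, at radius r is drawn at 1 + k1 r^2 times it, then the intrinsics apply), "origin" and "orientation" of the camera in the world. Camera axes: x right, y down, z forward; pixel columns grow to the right and rows downward; lengths in m; the calibration is good to about 2 mm. A picture is of the moment at which its call begins. camera_model takes no time and is no camera call.
- finish_job(): hands the job in, once; it reports no verdict.
The state is a dict: "t": time; "joint_pos": joint angles; "dq": joint speeds; "joint_efforts": joint torques, N m; "eef_pos": TCP position; "tool_rot": TCP orientation; "wrist_force": force on the tool from outside, world axes, zero at the start; "wrist_torque": the same for the moment, N m; "finger_gap": opening from 0.0 (shut) to 1.0 (fully open).
Only numpy, scipy, OpenCV 4.12 (cv2) and the standard library are available. Lean on these libraries where they do the work, as an engineer would, in place of code of your own. Each camera call takes 0.05 s, during which the arm holds its last target. There are 200 camera calls.

## Working session

There is one attempt and no reset: what is moved stays moved. The work goes in short steps, Python scripts to look and compute and a shell command to move; the robot and the scene stay as the last step left them, time stands still between calls to the robot, and variables do not carry over. Pictures are saved under pics/ and viewed, about 8 in all and at most 12, crops included, and the job is handed in when it is done.

```bash
mkdir -p pics; ls
cat > h.py <<'E'
import numpy as np, cv2
from rig import state,camera,camera_model
from scipy.spatial.transform import Rotation as R
def rot(m):
    o=np.array(m["orientation"],float)
    return o if o.shape==(3,3) else (R.from_rotvec(o).as_matrix() if o.size==3 else R.from_quat(o).as_matrix())
def px2w(m,depth,u,v,z=None):
    K=np.array(m["mtx"]);d=np.array([m["k1"],0,0,0,0.])
    s=cv2.undistortPoints(np.array([[[u,v]]],float),K,d)[0,0]
    ray=rot(m)@np.array([s[0],s[1],1.]);o=np.array(m["origin"])
    if z is not None: return o+ray*(z-o[2])/ray[2]
    p=depth[max(0,int(v)-1):int(v)+2,max(0,int(u)-1):int(u)+2];p=p[p>0]
    return o+ray*np.median(p)
def w2px(m,P):
    Rm=rot(m);rv=R.from_matrix(Rm.T).as_rotvec();t=-Rm.T@np.array(m["origin"])
    return cv2.projectPoints(np.array(P,float).reshape(-1,1,3),rv,t,np.array(m["mtx"]),np.array([m["k1"],0,0,0,0.]))[0].reshape(-1,2)
E
python3 - <<'E'
from h import *
print(state())
for n in("top","scene"):
    p,d=camera(n);np.savez(f"pics/{n}0.npz",p=p,d=d);cv2.imwrite(f"pics/{n}0.png",p[:,:,::-1]);print(camera_model(n))
E
```

```text
pics
{'t': 0.0, 'joint_pos': array([-0.83879139,  0.50183688, -0.42678358,  1.55145137,  0.22081473,
        1.13828586, -0.21028219]), 'dq': array([ 0.00114406, -0.00120518, -0.00011457,  0.00208221,  0.00026933,
        0.00048206,  0.00051165]), 'joint_efforts': array([-2.93304947e-04, -5.66589546e+01, -5.81651956e+00, -2.79115713e+01,
       -6.86263014e-02,  3.08216270e-02,  2.04237854e-04]), 'eef_pos': array([0.29343857, 0.57926792, 0.25068394]), 'tool_rot': array([ 0.36608485,  1.53986625, -0.3690259 ]), 'wrist_force': array([0.48730409, 0.55687437, 0.47686098]), 'wrist_torque': array([-0.03122498, -0.00213979, -0.08317293]), 'finger_gap': 0.997094094839683}
{'mtx': array([[488.14710662,   0.        , 320.66257625],
       [  0.        , 488.14710662, 246.48532366],
       [  0.        ,   0.        ,   1.        ]]), 'k1': 0.021656938336095125, 'origin': array([ 0.42900169, -0.01418833,  1.17995268]), 'orientation': array([-2.16418431,  2.14242467, -0.10114596])}
{'mtx': array([[499.90077703,   0.        , 325.07759344],
       [  0.        , 499.90077703, 242.31088432],
       [  0.        ,   0.        ,   1.        ]]), 'k1': 0.007509790477097854, 'origin': array([ 1.63188317, -0.27058866,  0.93518785]), 'orientation': array([-1.80740889, -1.41427871,  0.73186743])}
```

View pics/top0.png

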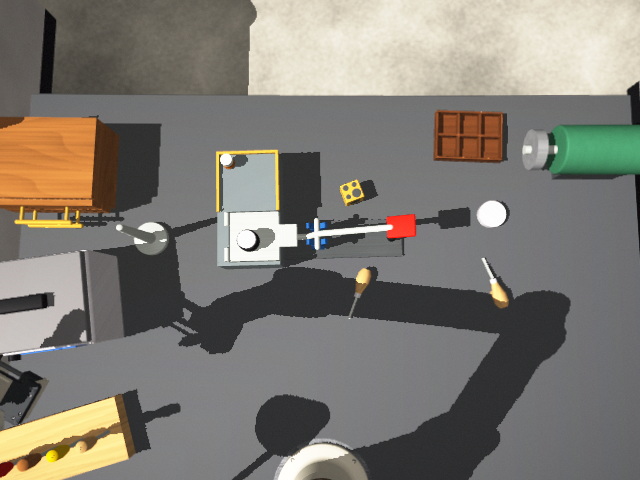

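View pics/scene0.png

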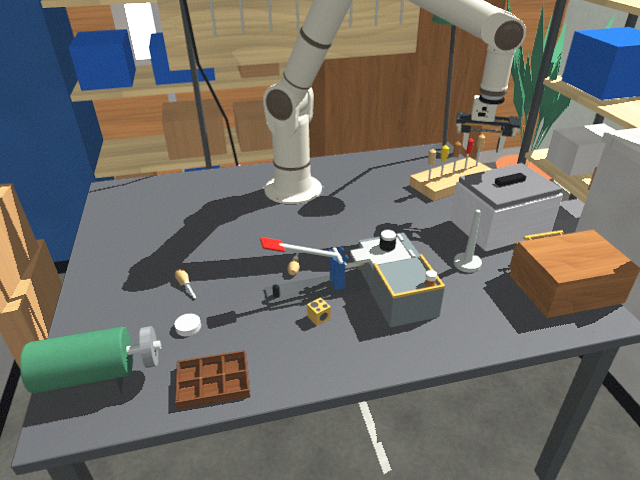

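Top view: the chest spans about (217–282, 150–268), with the loupe at (247,240), pot at (227,160) and paddle at (401,226). I'll enlarge it for the pose.

Run:
```python
from h import *
p=np.load("pics/top0.npz")["p"];c=p[140:280,205:425]
cv2.imwrite("pics/crop1.png",cv2.resize(c,None,fx=3.6,fy=3.6,interpolation=cv2.INTER_CUBIC)[:,:,::-1])
d=np.load("pics/top0.npz")["d"];m=camera_model("top")
# loupe top, paddle, depth points
for n,(u,v) in dict(loupe=(247,239),paddle=(401,226),lid=(270,228),fixed=(250,180),pot=(227,158)).items(): print(n,px2w(m,d,u,v).round(4))
hsv=cv2.cvtColor(p,cv2.COLOR_RGB2HSV)
r=((hsv[...,0]<6)|(hsv[...,0]>174))&(hsv[...,1]>200)&(hsv[...,2]>120);r[:200]=0;r[260:]=0;r[:,:370]=0;r[:,430:]=0
v,u=np.nonzero(r);print("red",u.mean(),v.mean(),px2w(m,d,u.mean(),v.mean()),u.min(),u.max(),v.min(),v.max())
```

```text
loupe [0.5621 0.1655 0.1438]
paddle [ 0.5864 -0.1581  0.1856]
lid [0.5932 0.1222 0.0994]
fixed [0.7029 0.1702 0.0991]
pot [0.7436 0.2167 0.1328]
red 401.8203799654577 225.93609671848014 [ 0.58656546 -0.15975499  0.18561217] 387 415 214 237
```

View pics/crop1.png

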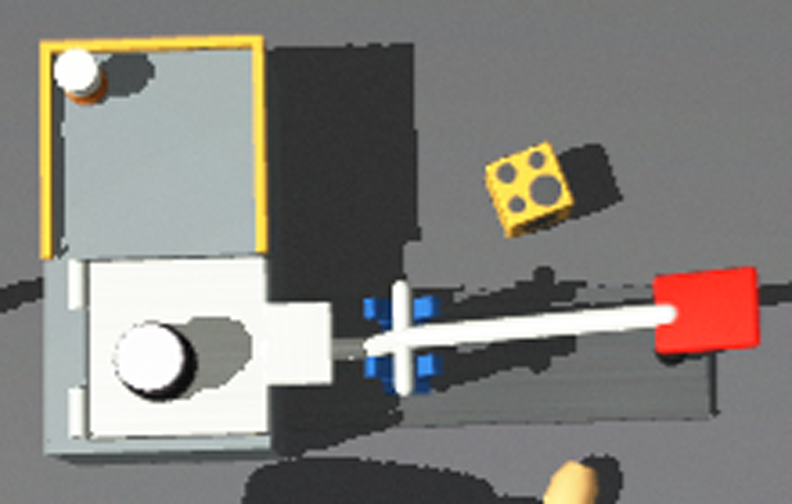

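The crop shows lid corners at about (90,260), (267,258), (268,434), (90,437), rim outer corners at (40,40), (264,36), the loupe centre at ~(152,358), and the pot at (77,72). Next I fit the chest pose.

Run:
```python
from h import *
D=np.load("pics/top0.npz");d=D["d"];m=camera_model("top")
f=lambda c:(205+(c[0]+.5)/3.6-.5,140+(c[1]+.5)/3.6-.5)
A=[((90,260),(55,112),.1),((267,258),(55,2),.1),((268,434),(-55,2),.1),((90,437),(-55,112),.1),((40,41),(195,140),.108),((264,36),(195,0),.108)]
W=np.array([px2w(m,d,*f(c),z=z)[:2] for c,_,z in A]);C=np.array([a[1] for a in A])/1e3
wc,cc=W.mean(0),C.mean(0);H=(C-cc).T@(W-wc);th=np.arctan2(H[0,1]-H[1,0],H[0,0]+H[1,1])
Rm=np.array([[np.cos(th),-np.sin(th)],[np.sin(th),np.cos(th)]]);t=wc-Rm@cc
print("yaw",th,"t",t);print(((C@Rm.T+t)-W).round(4))
pad=px2w(m,d,401.8,225.9)[:2];print("paddle in chest",Rm.T@(pad-t))
for n,c,z in(("loupe",(152,357),.144),("pot",(77,71),.134)):
    w=px2w(m,d,*f(c),z=z)[:2];print(n,w,"chest",Rm.T@(w-t))
for n,c in dict(fixed=(.123,.07),paddle=(0,-.257),stop=(0,-.266),target=(.1,.055)).items(): print(n,Rm@np.array(c)+t)
print(R.from_rotvec(state()["tool_rot"]).as_matrix().round(3))
# max height in scene within region
```

```text
yaw 0.03454518357805568 t [0.57673727 0.1003403 ]
[[-0.0012  0.0002]
 [ 0.0005  0.0011]
 [ 0.0008  0.0002]
 [-0.0001 -0.0001]
 [-0.0003 -0.0013]
 [ 0.0004 -0.    ]]
paddle in chest [ 0.00091364 -0.26023965]
loupe [0.56253059 0.16579534] chest [-0.0119375   0.06590666]
pot [0.74018165 0.21852683] chest [0.16742882 0.11247093]
fixed [0.69724621 0.17454675]
paddle [ 0.58561362 -0.15650637]
stop [ 0.58592446 -0.165501  ]
target [0.674778   0.15876132]
[[-0.001  0.452  0.892]
 [-0.001  0.892 -0.452]
 [-1.    -0.002 -0.   ]]
```

```bash
python3 -m crank '[{"slide":[1,-2,0.5],"turn":[0,0,0.04],"fingers":0.67},{"slide":[2.5,-5,1],"turn":[0,0,0.1],"fingers":0.67},{"slide":[4,-8,1],"turn":[0,0,0.17],"fingers":0.67},{"slide":[5.5,-11,1],"turn":[0,0,0.24],"fingers":0.67},{"slide":[7.2,-14,1],"turn":[0,0,0.31],"fingers":0.67},{"slide":[9,-17.5,1],"turn":[0,0,0.38],"fingers":0.67},{"slide":[11,-21,1],"turn":[0,0,0.44],"fingers":0.67},{"slide":[13,-24.5,1],"turn":[0,0,0.5],"fingers":0.67},{"slide":[15,-28,1],"turn":[0,0,0.503],"fingers":0.67},{"slide":[17,-31.5,1],"turn":[0,0,0.503],"fingers":0.67},{"slide":[18.5,-34.5,1],"turn":[0,0,0.503],"fingers":0.67},{"slide":[19.5,-37,0.5],"turn":[0,0,0.503],"fingers":0.67}]' 10; python3 -c "
from h import *;s=state();print(s['joint_pos'].round(2),R.from_rotvec(s['tool_rot']).as_matrix().round(3),s['finger_gap'],s['wrist_force'])"
```

```text
t: 1.1
eef_pos: [0.4906, 0.2066, 0.2572]
tool_rot: [-0.025, 1.569, 0.024]
wrist_force: [-0.5, 0.6, -0.1]
finger_gap: 0.33
[-0.11  0.28 -0.4   1.84  0.12  1.05  1.04] [[ 0.002 -0.031  1.   ]
 [-0.     1.     0.031]
 [-1.    -0.     0.002]] 0.3298988281079244 [-0.47228516  0.61502177 -0.10066966]
```

```bash
python3 -m crank '[{"slide":[1,-2,0],"turn":[0,0,0],"fingers":0.67},{"slide":[2.1,-4,-1],"turn":[0,0,0],"fingers":0.67},{"slide":[2.1,-4.6,-3],"turn":[0,0,0],"fingers":0.67},{"slide":[2.1,-4.6,-5],"turn":[0,0,0],"fingers":0.67},{"slide":[2.1,-4.6,-7],"turn":[0,0,0],"fingers":0.67},{"slide":[2.1,-4.6,-9],"turn":[0,0,0],"fingers":0.67},{"slide":[2.1,-4.6,-10.5],"turn":[0,0,0],"fingers":0.67},{"slide":[2.1,-4.6,-11.5],"turn":[0,0,0],"fingers":0.67},{"slide":[2.1,-4.6,-11.8],"turn":[0,0,0],"fingers":0.67},{"slide":[2.1,-4.6,-11.8],"turn":[0,0,0],"fingers":0.67}]'
python3 - <<'E'
from h import *
p,d=camera("scene");cv2.imwrite("pics/s1.png",cv2.resize(p[160:330,300:500],None,fx=3.5,fy=3.5,interpolation=cv2.INTER_CUBIC)[:,:,::-1])
E
```

```text
t: 1.93
eef_pos: [0.5091, 0.1638, 0.138]
tool_rot: [-0.027, 1.572, 0.027]
wrist_force: [-0.8, 0.1, 1.4]
finger_gap: 0.331
```

View pics/s1.png

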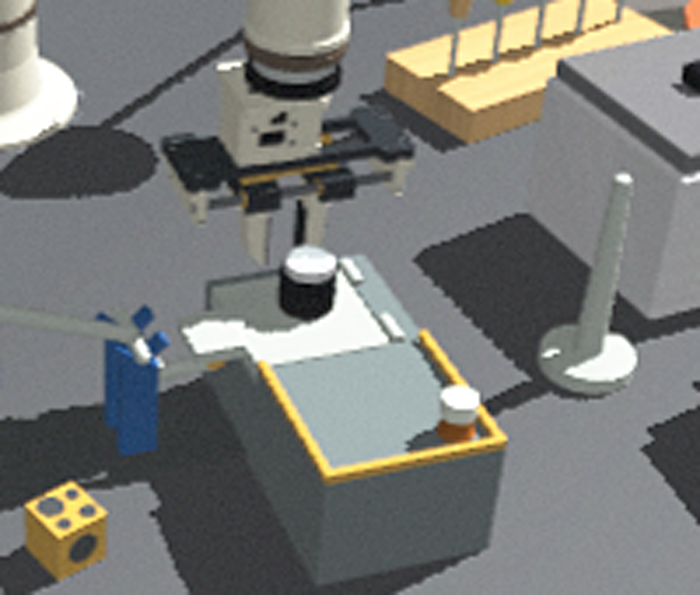

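The fingers stand just behind the loupe, straddling its centreline and above the lid. Next is the push along chest x.

```bash
python3 -m crank '[{"slide":[0.6,0.02,-0.2],"turn":[0,0,0],"fingers":0.67},{"slide":[1.2,0.04,-0.2],"turn":[0,0,0],"fingers":0.67},{"slide":[1.8,0.06,-0.2],"turn":[0,0,0],"fingers":0.67},{"slide":[2.4,0.08,-0.2],"turn":[0,0,0],"fingers":0.67},{"slide":[3,0.1,-0.2],"turn":[0,0,0],"fingers":0.67},{"slide":[3.6,0.12,-0.2],"turn":[0,0,0],"fingers":0.67},{"slide":[4.2,0.14,-0.2],"turn":[0,0,0],"fingers":0.67},{"slide":[4.8,0.17,-0.2],"turn":[0,0,0],"fingers":0.67},{"slide":[5.4,0.19,-0.2],"turn":[0,0,0],"fingers":0.67},{"slide":[6,0.21,-0.2],"turn":[0,0,0],"fingers":0.67},{"slide":[6.5,0.23,-0.2],"turn":[0,0,0],"fingers":0.67},{"slide":[6.8,0.24,-0.2],"turn":[0,0,0],"fingers":0.67}]'
python3 - <<'E'
from h import *
p,d=camera("scene");cv2.imwrite("pics/s2.png",cv2.resize(p[160:330,300:500],None,fx=3.5,fy=3.5,interpolation=cv2.INTER_CUBIC)[:,:,::-1])
E
```

```text
t: 2.98
eef_pos: [0.5785, 0.1662, 0.1367]
tool_rot: [-0.027, 1.57, 0.027]
wrist_force: [-2.5, -0.5, 2.3]
finger_gap: 0.328
```

View pics/s2.png

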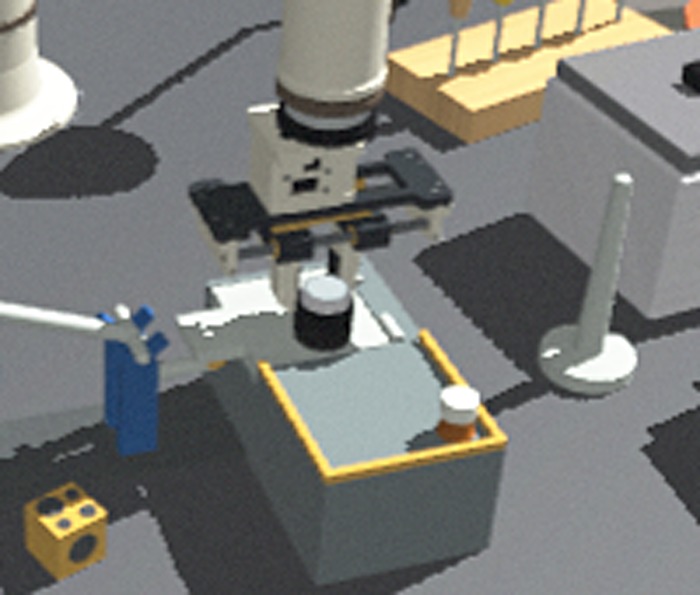

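The loupe is upright, centred, and near the lid's edge. I'll continue onto the fixed top, then back off.

```bash
python3 -m crank '[{"slide":[0.5,0.02,0],"turn":[0,0,0],"fingers":0.67},{"slide":[1.1,0.04,0],"turn":[0,0,0],"fingers":0.67},{"slide":[1.8,0.06,0],"turn":[0,0,0],"fingers":0.67},{"slide":[2.5,0.09,0],"turn":[0,0,0],"fingers":0.67},{"slide":[3.3,0.11,0],"turn":[0,0,0],"fingers":0.67},{"slide":[4.1,0.14,0],"turn":[0,0,0],"fingers":0.67},{"slide":[4.9,0.17,0],"turn":[0,0,0],"fingers":0.67},{"slide":[5.7,0.2,0],"turn":[0,0,0],"fingers":0.67},{"slide":[6.5,0.22,0],"turn":[0,0,0],"fingers":0.67},{"slide":[7.2,0.25,0],"turn":[0,0,0],"fingers":0.67},{"slide":[7.7,0.27,0],"turn":[0,0,0],"fingers":0.67},{"slide":[8,0.28,0],"turn":[0,0,0],"fingers":0.67}]'
python3 -m crank '[{"slide":[0,0,0],"turn":[0,0,0],"fingers":0.67},{"slide":[-0.5,0,0],"turn":[0,0,0],"fingers":0.67},{"slide":[-1.5,0,0],"turn":[0,0,0],"fingers":0.67},{"slide":[-3,0,0.5],"turn":[0,0,0],"fingers":0.67},{"slide":[-4.5,0,2],"turn":[0,0,0],"fingers":0.67},{"slide":[-6,0,4],"turn":[0,0,0],"fingers":0.67},{"slide":[-7.5,0,6.5],"turn":[0,0,0],"fingers":0.8},{"slide":[-9,0,9],"turn":[0,0,0],"fingers":0.9},{"slide":[-10,0,11.5],"turn":[0,0,0],"fingers":1},{"slide":[-10,0,13],"turn":[0,0,0],"fingers":1},{"slide":[-10,0,14],"turn":[0,0,0],"fingers":1},{"slide":[-10,0,14],"turn":[0,0,0],"fingers":1}]'
python3 - <<'E'
from h import *
p,d=camera("scene");cv2.imwrite("pics/s3.png",cv2.resize(p[160:330,300:500],None,fx=3.5,fy=3.5,interpolation=cv2.INTER_CUBIC)[:,:,::-1])
s=state();print(s['joint_pos'].round(3),s['wrist_force'],s['finger_gap'],R.from_rotvec(s['tool_rot']).as_matrix().round(3))
E
```

```text
t: 4.03
eef_pos: [0.6584, 0.1691, 0.1367]
tool_rot: [-0.027, 1.571, 0.027]
wrist_force: [-2.0, 0.5, 1.4]
finger_gap: 0.328
t: 5.03
eef_pos: [0.5586, 0.1695, 0.2794]
tool_rot: [-0.026, 1.566, 0.028]
wrist_force: [0.5, 0.6, 0.4]
finger_gap: 0.009
[-0.052  0.345 -0.363  1.7    0.135  1.119  1.151] [ 0.28430449 -0.64682545 -0.53683966] 0.0027243164341191743 [[ 0.002 -0.034  0.999]
 [ 0.     0.999  0.034]
 [-1.     0.     0.002]]
```

View pics/s3.png

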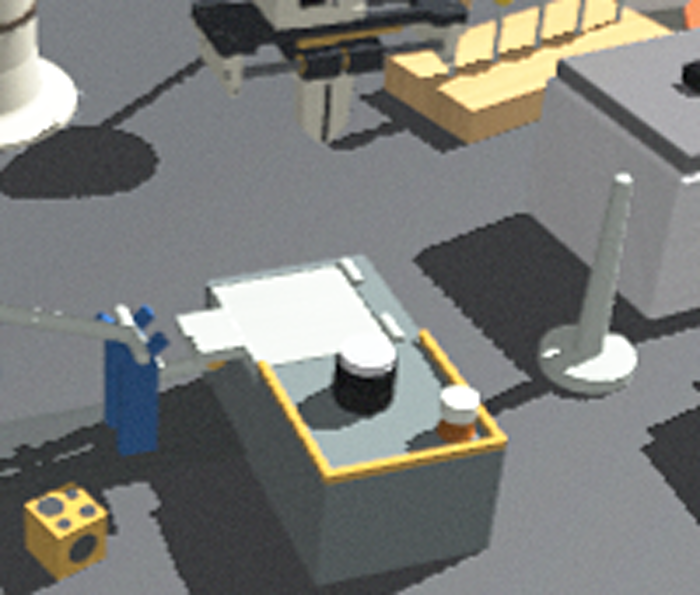

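The loupe stands upright on the fixed top, clear of the lid. I'll move above the paddle, turning the jaws across the lever, with the fingers shut.

```bash
python3 -m crank '[{"slide":[0.2,-1.5,0],"turn":[0,0,-0.1],"fingers":1},{"slide":[0.4,-4,0],"turn":[0,0,-0.22],"fingers":1},{"slide":[0.6,-7,0],"turn":[0,0,-0.34],"fingers":1},{"slide":[0.9,-10,0],"turn":[0,0,-0.46],"fingers":1},{"slide":[1.2,-13,0],"turn":[0,0,-0.58],"fingers":1},{"slide":[1.5,-16,0],"turn":[0,0,-0.7],"fingers":1},{"slide":[1.8,-19,0],"turn":[0,0,-0.82],"fingers":1},{"slide":[2.1,-22,0],"turn":[0,0,-0.94],"fingers":1},{"slide":[2.3,-25,0],"turn":[0,0,-1.06],"fingers":1},{"slide":[2.5,-28,0],"turn":[0,0,-1.18],"fingers":1},{"slide":[2.7,-30.5,0],"turn":[0,0,-1.3],"fingers":1},{"slide":[2.8,-32.6,0],"turn":[0,0,-1.4],"fingers":1}]' 30
python3 -m crank '[{"slide":[0,0,0],"turn":[0,0,-0.09],"fingers":1},{"slide":[0,0,-1],"turn":[0,0,-0.17],"fingers":1},{"slide":[0,0,-2.5],"turn":[0,0,-0.17],"fingers":1},{"slide":[0,0,-4],"turn":[0,0,-0.17],"fingers":1},{"slide":[0,0,-4],"turn":[0,0,-0.17],"fingers":1}]'
python3 - <<'E'
from h import *
p,d=camera("scene");cv2.imwrite("pics/s4.png",cv2.resize(p[150:320,200:400],None,fx=3.5,fy=3.5,interpolation=cv2.INTER_CUBIC)[:,:,::-1])
s=state();print(s['joint_pos'].round(3),s['wrist_force'],R.from_rotvec(s['tool_rot']).as_matrix().round(3))
E
```

```text
t: 6.08
eef_pos: [0.5846, -0.1598, 0.2744]
tool_rot: [1.061, 1.298, -1.066]
wrist_force: [0.4, 0.1, -0.3]
finger_gap: 0.005
t: 6.5
eef_pos: [0.5827, -0.1565, 0.2314]
tool_rot: [1.181, 1.233, -1.189]
wrist_force: [-0.1, -0.3, -0.2]
finger_gap: 0.003
[ 0.184  0.407  0.044  1.697 -0.02   1.044  0.269] [ 0.06898113 -0.10289161  0.17174509] [[-0.007  0.999  0.035]
 [ 0.001  0.035 -0.999]
 [-1.    -0.007 -0.001]]
```

View pics/s4.png

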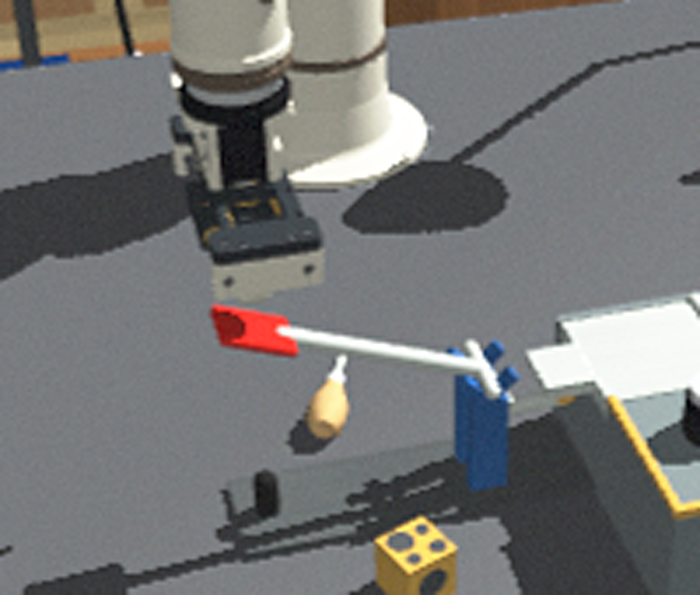

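The closed gripper sits above the paddle at (255,330), the lever is in its cradle, and the stop post is at (265,495). Now the first part of the press, along the arc.

```bash
python3 -m crank '[{"slide":[0.3,0,-0.5],"turn":[0,0,0],"fingers":1},{"slide":[0.3,0,-1],"turn":[0,0,0],"fingers":1},{"slide":[0.3,0,-1.5],"turn":[0,0,0],"fingers":1},{"slide":[0.3,-0.1,-2],"turn":[0,0,0],"fingers":1},{"slide":[0.3,-0.3,-2.5],"turn":[0,0,0],"fingers":1},{"slide":[0.3,-0.5,-3],"turn":[0,0,0],"fingers":1},{"slide":[0.3,-0.7,-3.5],"turn":[0,0,0],"fingers":1},{"slide":[0.3,-0.9,-4],"turn":[0,0,0],"fingers":1},{"slide":[0.3,-1.0,-4.5],"turn":[0,0,0],"fingers":1},{"slide":[0.3,-1.2,-5],"turn":[0,0,0],"fingers":1},{"slide":[0.3,-1.2,-5.3],"turn":[0,0,0],"fingers":1}]'
python3 - <<'E'
from h import *
p,d=camera("scene");cv2.imwrite("pics/s5.png",cv2.resize(p[150:320,200:400],None,fx=3.5,fy=3.5,interpolation=cv2.INTER_CUBIC)[:,:,::-1])
s=state();print(s['eef_pos'],s['wrist_force'])
tip=s['eef_pos']+R.from_rotvec(s['tool_rot']).as_matrix()[:,0]*.025
print((w2px(camera_model("scene"),tip)-[200,150])*3.5)
E
```

```text
t: 7.47
eef_pos: [0.5888, -0.1699, 0.1832]
tool_rot: [1.183, 1.224, -1.184]
wrist_force: [1.5, -2.0, 4.6]
finger_gap: 0.01
[ 0.5885983  -0.16995413  0.18284133] [ 1.63636187 -2.13090237  5.24664945]
[[239.23947244 361.37050386]]
```

View pics/s5.png

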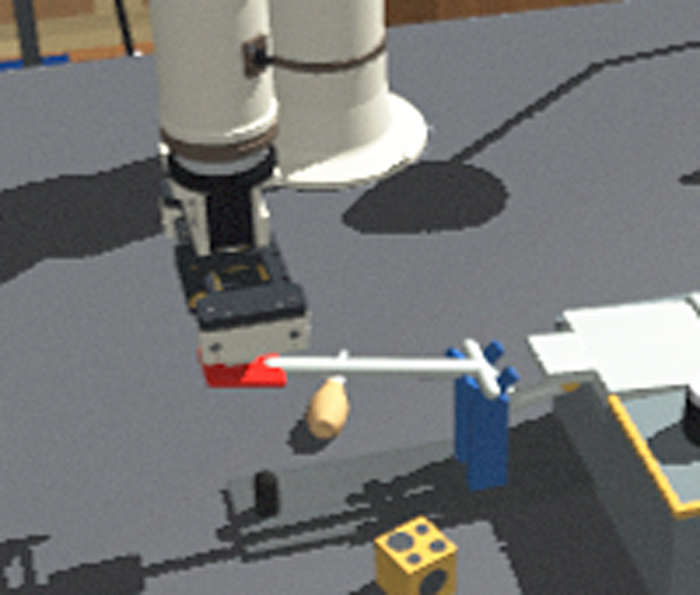

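The tips are on the paddle and the lever is turning in its cradle. Continuing the arc.

```bash
python3 -m crank '[{"slide":[-0.1,-0.1,-0.6],"turn":[0,0,0],"fingers":1},{"slide":[-0.2,-0.2,-1.2],"turn":[0,0,0],"fingers":1},{"slide":[-0.3,-0.3,-1.9],"turn":[0,0,0],"fingers":1},{"slide":[-0.3,-0.35,-2.6],"turn":[0,0,0],"fingers":1},{"slide":[-0.3,-0.4,-3.3],"turn":[0,0,0],"fingers":1},{"slide":[-0.3,-0.45,-4],"turn":[0,0,0],"fingers":1},{"slide":[-0.3,-0.4,-4.7],"turn":[0,0,0],"fingers":1},{"slide":[-0.3,-0.4,-5.4],"turn":[0,0,0],"fingers":1},{"slide":[-0.3,-0.3,-6.1],"turn":[0,0,0],"fingers":1},{"slide":[-0.3,-0.2,-6.8],"turn":[0,0,0],"fingers":1},{"slide":[-0.3,-0.15,-7.5],"turn":[0,0,0],"fingers":1},{"slide":[-0.3,-0.15,-7.5],"turn":[0,0,0],"fingers":1}]'
```

```text
t: 8.52
eef_pos: [0.5849, -0.1708, 0.1071]
tool_rot: [1.183, 1.226, -1.185]
wrist_force: [0.9, -1.8, 3.3]
finger_gap: 0.006
```

```bash
python3 -m crank '[{"slide":[0,0.1,-0.5],"turn":[0,0,0],"fingers":1},{"slide":[0,0.2,-1],"turn":[0,0,0],"fingers":1},{"slide":[0,0.3,-1.5],"turn":[0,0,0],"fingers":1},{"slide":[0,0.4,-2],"turn":[0,0,0],"fingers":1},{"slide":[0,0.5,-2.4],"turn":[0,0,0],"fingers":1},{"slide":[0,0.5,-2.7],"turn":[0,0,0],"fingers":1},{"slide":[0,0.5,-2.9],"turn":[0,0,0],"fingers":1},{"slide":[0,0.5,-2.9],"turn":[0,0,0],"fingers":1}]'
python3 - <<'E'
from h import *
p,d=camera("scene");cv2.imwrite("pics/s6.png",cv2.resize(p[150:330,200:440],None,fx=3.3,fy=3.3,interpolation=cv2.INTER_CUBIC)[:,:,::-1])
s=state();print(s['eef_pos'],s['wrist_force'])
E
```

```text
t: 9.18
eef_pos: [0.5858, -0.1649, 0.0807]
tool_rot: [1.184, 1.226, -1.183]
wrist_force: [-1.3, -1.5, 12.8]
finger_gap: 0.006
[ 0.58575205 -0.16493549  0.08075182] [-1.03810156 -1.89764664 12.03159652]
```

View pics/s6.png

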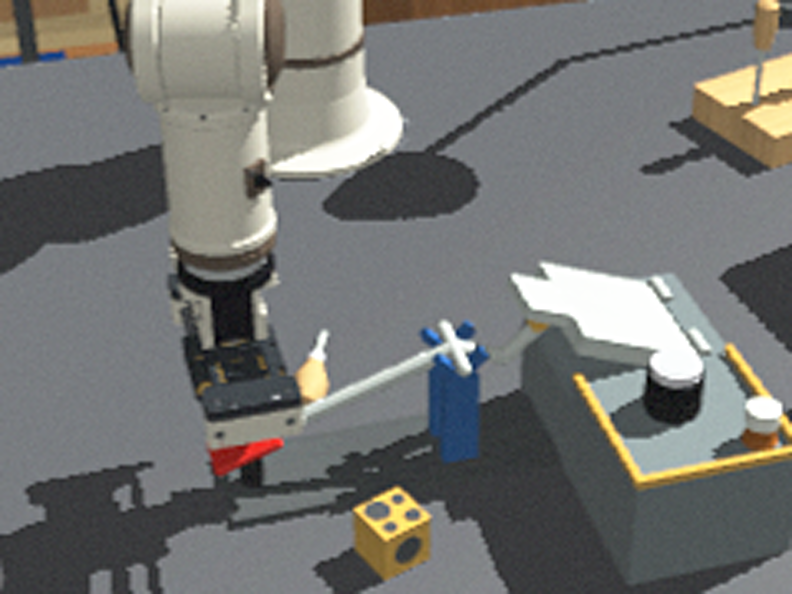

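The paddle is on the stop post at (255,470), the lid is raised, and the force has risen to 12 N. I'll add a little firmness and check for movement and the lid angle.

```bash
python3 -m crank '[{"slide":[0,0,-0.2],"turn":[0,0,0],"fingers":1},{"slide":[0,0,-0.4],"turn":[0,0,0],"fingers":1},{"slide":[0,0,-0.6],"turn":[0,0,0],"fingers":1},{"slide":[0,0,-0.6],"turn":[0,0,0],"fingers":1},{"slide":[0,0,-0.6],"turn":[0,0,0],"fingers":1},{"slide":[0,0,-0.6],"turn":[0,0,0],"fingers":1}]'
python3 - <<'E'
from h import *
m=camera_model("top");p,d=camera("top");cv2.imwrite("pics/t7.png",cv2.resize(p[140:330,190:430],None,fx=3.3,fy=3.3,interpolation=cv2.INTER_CUBIC)[:,:,::-1])
a,b=px2w(m,d,234,255),px2w(m,d,268,255);print(a,b,"lid",np.arctan2(b[2]-a[2],a[1]-b[1]))
s=state();print(s['eef_pos'],s['wrist_force'])
E
```

```text
t: 9.73
eef_pos: [0.5861, -0.1649, 0.0794]
tool_rot: [1.184, 1.226, -1.182]
wrist_force: [-13.9, 2.7, 46.1]
finger_gap: 0.001
[0.53122338 0.20042459 0.10353512] [0.52875541 0.12049356 0.13664743] lid 0.3927396036930388
[ 0.58608208 -0.16484055  0.07942477] [-12.96771134   1.64217672  47.27517908]
```

View pics/t7.png

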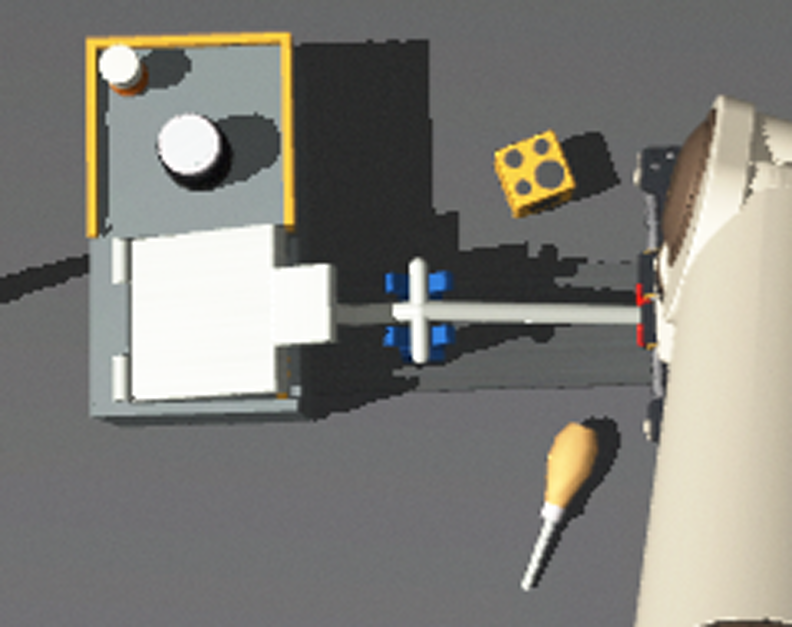

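The lid is at 0.393 rad, so the lever is on its stop. 47 N is firmer than needed, so I'll ease to about 25 N and hand in.

```bash
python3 -m crank '[{"slide":[-0.05,0,0.2],"turn":[0,0,0],"fingers":1},{"slide":[-0.1,0,0.35],"turn":[0,0,0],"fingers":1},{"slide":[-0.1,0,0.35],"turn":[0,0,0],"fingers":1},{"slide":[-0.1,0,0.35],"turn":[0,0,0],"fingers":1},{"slide":[-0.1,0,0.35],"turn":[0,0,0],"fingers":1},{"slide":[-0.1,0,0.35],"turn":[0,0,0],"fingers":1}]'
python3 - <<'E'
from h import *
from rig import finish_job
m=camera_model("top");p,d=camera("top")
a,b=px2w(m,d,234,255),px2w(m,d,268,255);l=np.arctan2(b[2]-a[2],a[1]-b[1])
s=state();print("lid",l,s['eef_pos'],s['wrist_force'],s['t'])
if l>.38 and s['wrist_force'][2]>15: print(finish_job())
E
```

```text
t: 10.28
eef_pos: [0.5858, -0.1649, 0.0802]
tool_rot: [1.184, 1.224, -1.181]
wrist_force: [-4.7, -0.7, 23.6]
finger_gap: 0.005
lid 0.38753091041708126 [ 0.58579399 -0.16488515  0.08018111] [-3.92659471e+00 -1.37358439e-02  2.33481402e+01] 10.3333
the job is handed in; nothing more can be done
None
```

The lid is open and the job is handed in at 10.3 s, with the shut fingertips still pressing the red paddle onto its rubber stop.

- **Loupe:** I slid it with two half-open fingers from the lid onto the fixed top. In the pictures it stands upright, wholly off the lid and clear of the rim and pot.
- **Lever and lid:** I pressed the paddle down along its arc. The last check read a lid angle of 0.388 rad and a 23 N downward push. That angle was 0.393 rad before I eased the push from about 47 N, and about 0.39 is expected on the stop, so the small drop is within measuring noise.
- **Everything else:** The lever's pin is in its cradle in the last picture I viewed, taken just before I eased the push. The pot, doming block and nearer graver look unmoved there. The ring stick, tin and second graver were not in that view, and the arm went nowhere near the tin or the second graver.

No check failed. The push briefly reached about 47 N through the fingertips, well under the 120 N wrist limit.

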